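# Stack the dried beakers on the cork mat

## Task

Put the four dried steel beakers away: stack them into one tower at the middle of the round cork mat, all mouth-down as they are now, one after another from the largest at the bottom to the smallest on top, each centred on the one below. Leave the lidded canister, the bottle and the bowl where they stand.

Things in the scene. Friction and masses are not known exactly. Their poses are not given: they have to be found in the camera images.
- beaker62_mid (a point): largest of four loose straight steel beakers standing mouth-down (flat closed base on top): 62 mm outer diameter, 64 mm tall, 3 mm wall, 35 to 170 g, a tiny lip at the mouth towards local x (look only). The point is its centre, on the axis half-way up: 32 mm above the rim, 32 mm below the flat top; local z is up while mouth-down. Grip across the outside at any angle.
- beaker53_mid (a point): second largest of four loose straight steel beakers standing mouth-down (flat closed base on top): 53 mm outer diameter, 56 mm tall, 3 mm wall, 35 to 170 g, a tiny lip at the mouth towards local x (look only). The point is its centre, on the axis half-way up: 28 mm above the rim, 28 mm below the flat top; local z is up while mouth-down. Grip across the outside at any angle.
- beaker44_mid (a point): third largest of four loose straight steel beakers standing mouth-down (flat closed base on top): 44 mm outer diameter, 48 mm tall, 3 mm wall, 35 to 170 g, a tiny lip at the mouth towards local x (look only). The point is its centre, on the axis half-way up: 24 mm above the rim, 24 mm below the flat top; local z is up while mouth-down. Grip across the outside at any angle.
- beaker35_mid (a point): smallest of four loose straight steel beakers standing mouth-down (flat closed base on top): 35 mm outer diameter, 40 mm tall, 3 mm wall, 35 to 170 g, a tiny lip at the mouth towards local x (look only). The point is its centre, on the axis half-way up: 20 mm above the rim, 20 mm below the flat top; local z is up while mouth-down. Grip across the outside at any angle.
- mat_top (a point): centre of the upper face of the round cork mat, 110 mm across and 8 mm thick, fixed on the bench, z up
- canister: bystander: closed steel canister, 50 mm diameter, with a 54 mm black lid and a small black knob, 68 mm tall in all; origin at the centre of its underside, z up; loose
- reagent_bottle: bystander: amber glass bottle with a blue cap, 52 mm diameter, 105 mm tall; origin at the centre of its underside, z up; loose
- bowl: bystander: white porcelain bowl, mouth up, 68 mm across the rim, 36 mm tall; origin at the centre of its underside, z up; loose
Not all that is in view belongs to the job. What is shaped like the part that bears beaker53_mid but blue is not meant.

How it is judged (in metres and radians):
On the way, in this order (a step that is already met when the one before it is completed fails the run):
1. the largest beaker stands mouth-down, centred on the cork mat, let go and at rest (horizontal distance between beaker62_mid and mat_top below 0.012 m and z of beaker62_mid in the frame of mat_top between 0.028 and 0.036 m and angle between beaker62_mid's own z axis and vertical below 0.1 rad and linear speed of beaker62 below 0.02 m/s and angular speed of beaker62 below 0.2 rad/s and contact force between the fingers and beaker62 below 0.05 N), for 0.2 s.
2. the second largest beaker stands mouth-down, centred on the largest one, let go and at rest (horizontal distance between beaker62_mid and mat_top below 0.012 m and z of beaker62_mid in the frame of mat_top between 0.028 and 0.036 m and angle between each of beaker62_mid, beaker53_mid's own z axis and vertical below 0.1 rad and linear speed of each of beaker62, beaker53 below 0.02 m/s and angular speed of each of beaker62, beaker53 below 0.2 rad/s and horizontal distance between beaker53_mid and beaker62_mid below 0.008 m and z of beaker53_mid in the frame of beaker62_mid between 0.056 and 0.064 m and contact force between the fingers and beaker53 below 0.05 N), for 0.2 s.
3. the third largest beaker stands mouth-down, centred on the second largest one, let go and at rest (horizontal distance between beaker62_mid and mat_top below 0.012 m and z of beaker62_mid in the frame of mat_top between 0.028 and 0.036 m and angle between each of beaker62_mid, beaker53_mid, beaker44_mid's own z axis and vertical below 0.1 rad and linear speed of each of beaker62, beaker53, beaker44 below 0.02 m/s and angular speed of each of beaker62, beaker53, beaker44 below 0.2 rad/s and horizontal distance between beaker53_mid and beaker62_mid below 0.008 m and z of beaker53_mid in the frame of beaker62_mid between 0.056 and 0.064 m and horizontal distance between beaker44_mid and beaker53_mid below 0.008 m and z of beaker44_mid in the frame of beaker53_mid between 0.048 and 0.056 m and contact force between the fingers and beaker44 below 0.05 N), for 0.2 s.
4. the smallest beaker stands mouth-down, centred on the third largest one, let go and at rest (horizontal distance between beaker62_mid and mat_top below 0.012 m and z of beaker62_mid in the frame of mat_top between 0.028 and 0.036 m and angle between each of beaker62_mid, beaker53_mid, beaker44_mid, beaker35_mid's own z axis and vertical below 0.1 rad and linear speed of each of beaker62, beaker53, beaker44, beaker35 below 0.02 m/s and angular speed of each of beaker62, beaker53, beaker44, beaker35 below 0.2 rad/s and horizontal distance between beaker53_mid and beaker62_mid below 0.008 m and z of beaker53_mid in the frame of beaker62_mid between 0.056 and 0.064 m and horizontal distance between beaker44_mid and beaker53_mid below 0.008 m and z of beaker44_mid in the frame of beaker53_mid between 0.048 and 0.056 m and horizontal distance between beaker35_mid and beaker44_mid below 0.008 m and z of beaker35_mid in the frame of beaker44_mid between 0.04 and 0.048 m and contact force between the fingers and beaker35 below 0.05 N), for 0.2 s.
At the end, for the whole second after the job is handed in: Four beakers in one resting tower: largest within 12 mm of the cork mat's middle, each smaller one within 8 mm of the axis of the one below and seated on it (4 mm in height), mouth-down, upright within 0.1 rad, built from the largest up; canister, bottle and bowl not pushed over 20 mm (horizontal distance between beaker62_mid and mat_top below 0.012 m and z of beaker62_mid in the frame of mat_top between 0.028 and 0.036 m and angle between each of beaker62_mid, beaker53_mid, beaker44_mid, beaker35_mid's own z axis and vertical below 0.1 rad and linear speed of each of beaker62, beaker53, beaker44, beaker35 below 0.02 m/s and angular speed of each of beaker62, beaker53, beaker44, beaker35 below 0.2 rad/s and horizontal distance between beaker53_mid and beaker62_mid below 0.008 m and z of beaker53_mid in the frame of beaker62_mid between 0.056 and 0.064 m and horizontal distance between beaker44_mid and beaker53_mid below 0.008 m and z of beaker44_mid in the frame of beaker53_mid between 0.048 and 0.056 m and horizontal distance between beaker35_mid and beaker44_mid below 0.008 m and z of beaker35_mid in the frame of beaker44_mid between 0.04 and 0.048 m); the robot touches nothing.
It fails at once if the canister is pushed more than 20 mm or tipped (distance of canister from where it was at the start of the episode above 0.02 m or angle between canister's own z axis and vertical above 0.3 rad).
It fails at once if the reagent bottle is pushed more than 20 mm or tipped (distance of reagent_bottle from where it was at the start of the episode above 0.02 m or angle between reagent_bottle's own z axis and vertical above 0.3 rad).
It fails at once if the bowl is pushed more than 20 mm or tipped (distance of bowl from where it was at the start of the episode above 0.02 m or angle between bowl's own z axis and vertical above 0.3 rad).
It also fails if it takes over 109 s, if anything falls off the work surface, if the arm or the gripper's body presses on something with over 40 N, if the wrist force passes 120 N, or if a joint passes its speed limit or range.

## Robot

A 6-joint arm with a two-finger parallel gripper is mounted at the origin on the work surface. World frame = base frame: x ahead of the robot, y to its left, z up, the work surface at z = 0. Lengths are in mm, angles in rad, forces in N, time in s.
With the tool pointing down it reaches from about 275 to 1000 mm from the base axis. Payload 8.4 kg.
Tool frame: the origin (TCP) lies at the very end of the fingers, on their centre line; the grasp point (between the pads) lies 19 mm behind it (bot.grip_depth is the distance from the TCP to the grasp point, in mm); z points along the fingers, y is the direction in which the jaws open and shut (so a half turn about z gives the same grasp; the last joint's range is limited). The gripper opens to 85 mm and grips with 20 to 120 N. Pads are 22 mm wide; open, the fingers measure 114 mm over their backs; the gripper's body (76 mm by 85 mm) begins 54 mm behind the grasp point. The pads swing forward as they close: fully open they stand 13 mm farther back than shut.
Start: joints at [1.334, 0.353, 1.633, -0, 1.155, -0.002], TCP at [145.404, 607.853, 231.281] pointing down, gripper open.
Joint ranges: [-2.63, 2.63], [-0.92, 2.1], [0.06, 2.66], [-1.3, 4.44], [0, 2.69], [-3.02, 3.02]. Speed limits (rad/s): [2.22, 2.22, 2.79, 3.14, 3.14, 3.14].

## Interface

Orientations are given as a unit quaternion [w, x, y, z].
In Python, from rig import sense, imaging, bot gives the robot as it stands. The module is installed in compiled form; this text tells all that it offers.
- The arm moves only by the shell command python3 -m handwheel 'ROWS'. ROWS is a JSON object of lists of equal length, an entry for each row: "xyz": the shift along the tool's x, y, z in cm, a list of three; "roll": the turn about the tool's z in degrees; "grip": the finger opening in cm, from 0 to 8.54. In form: {"xyz": [[tx, ty, tz], ...], "roll": [roll, ...], "grip": [grip, ...]}. A call has 1 to 10 rows; each row is the pose to reach, as a shift and turn from the pose commanded when the call began, along the tool's axes at that moment; what a row does not reach only later rows make up. A row lasts 1/12 s, in which the tool goes at most 41.7 mm and 7.16 degrees, less where a joint would pass 70% of its speed; a pose out of reach is approached as far as the arm can. A call with a gripper value outside its range is refused whole. The fingers move at their own pace and stop on an object; the grip force is fixed at half the most. Time passes only in rows, so rows that repeat a pose let the fingers close. It gives the time, the measured TCP pose, the force and the opening at its end, in the units of the state.
- sense(): the state, without advancing time (a new reading comes with each control period).
- imaging.camera(name): name is "side" or "top" or "wrist"; returns a dict with "img" (400x640x3 uint8, red, green, blue), "K" (3x3 intrinsics, pixels), "k1" (the pictures are not rectified: a ray, as slopes to the right and down, at radius r is drawn at 1 + k1 r^2 times it, then the intrinsics apply), "camera_from_world" (4x4, takes a point from world to camera coordinates). Camera axes: x right, y up, looking along -z (the intrinsics and any distortion apply to the point x, -y, -z); pixel columns grow to the right and rows downward; lengths in mm; the calibration is good to about 2 mm. A picture is of the moment at which its call begins. There is no depth.
- bot.close_job(): hands the job in, once; it reports no verdict.
The state is a dict: "t": time; "joints": joint angles; "dq": joint speeds; "joint_torque": joint torques, N m; "position": TCP position; "ee_rot": TCP orientation; "contact_force": force on the tool from outside, world axes, zero at the start; "torque": the same for the moment, N m; "gripper_width": finger opening in mm.
Only numpy, scipy, OpenCV 4.12 (cv2) and the standard library are available. Lean on these libraries where they do the work, as an engineer would, in place of code of your own. Each camera call takes 0.05 s, during which the arm holds its last target. There are 200 camera calls.

## Working session

There is one attempt and no reset: what is moved stays moved. The work goes in short steps, Python scripts to look and compute and a shell command to move; the robot and the scene stay as the last step left them, time stands still between calls to the robot, and variables do not carry over. Pictures are saved under pics/ and viewed, about 12 in all and at most 16, crops included, and the job is handed in when it is done.

```bash
mkdir -p pics; cat > h.py <<'E'
import numpy as np, cv2
from rig import sense, imaging, bot
def shot(n,f=None):
    c=imaging.camera(n)
    if f: cv2.imwrite(f'pics/{f}.png',c['img'][...,::-1])
    return c
def ray(c,u,v):
    K=np.array(c['K']);d=cv2.undistortPoints(np.array([[[u,v]]],float),K,np.array([c['k1'],0,0,0,0.]))[0,0]
    T=np.array(c['camera_from_world']);R=T[:3,:3];o=-R.T@T[:3,3]
    return o,R.T@np.array([d[0],-d[1],-1])
def onz(c,u,v,z):
    o,d=ray(c,u,v);return o+d*(z-o[2])/d[2]
def proj(c,p):
    T=np.array(c['camera_from_world']);q=T[:3,:3]@np.array(p,float)+T[:3,3]
    x=np.array([[q[0],-q[1],-q[2]]]);return cv2.projectPoints(x,np.zeros(3),np.zeros(3),np.array(c['K']),np.array([c['k1'],0,0,0,0.]))[0].ravel()
E
python3 - <<'E'
from h import *
import pickle
s=sense();print(s)
C={n:shot(n,n+'0') for n in('top','side','wrist')}
pickle.dump(C,open('C0.pkl','wb'))
for n,c in C.items():
    T=np.array(c['camera_from_world']);print(n,np.array(c['K']).tolist(),c['k1'],(-T[:3,:3].T@T[:3,3]).round(), T[:3,:3].round(2).tolist())
E
```

```text
{'t': 0.0, 'joints': array([ 1.33360661e+00,  3.53644522e-01,  1.63414430e+00, -1.79249808e-05,
        1.15518577e+00, -2.36837008e-03]), 'dq': array([ 6.89281526e-04, -7.30644223e-04, -1.02135807e-03,  1.06478291e-03,
        4.40275281e-04,  6.39977730e-05]), 'joint_torque': array([ 9.00945452e-04, -6.05243325e+01, -3.42059970e+01,  2.08573538e-04,
        9.36608179e-03, -7.66707444e-05]), 'position': array([145.29239341, 607.38694805, 230.55959346]), 'ee_rot': array([-7.44271985e-05,  1.17137475e-01,  9.93115469e-01, -6.86994685e-04]), 'contact_force': array([0.6946106 , 0.56665269, 0.28384389]), 'torque': array([-0.05391698, -0.02030532,  0.01350794]), 'gripper_width': 85.37665172524765}
top [[480.17394072239637, 0.0, 332.0747775291077], [0.0, 480.17394072239637, 200.6717365484837], [0.0, 0.0, 1.0]] -0.04790495619635074 [ 252.  -53. 1324.] [[-0.02, -1.0, -0.02], [0.99, -0.02, 0.16], [-0.16, -0.02, 0.99]]
side [[501.1458032000188, 0.0, 326.713806327031], [0.0, 501.1458032000188, 200.91186392902935], [0.0, 0.0, 1.0]] 0.011968125949719176 [ 303. -841.  909.] [[0.98, -0.18, 0.0], [0.13, 0.72, 0.68], [-0.12, -0.67, 0.73]]
wrist [[329.42202109870175, 0.0, 328.36481196814805], [0.0, 329.42202109870175, 195.28895068520262], [0.0, 0.0, 1.0]] -0.02888501984837052 [ 73. 625. 373.] [[0.23, 0.97, -0.0], [-0.93, 0.22, -0.29], [-0.29, 0.07, 0.96]]
```

View pics/top0.png

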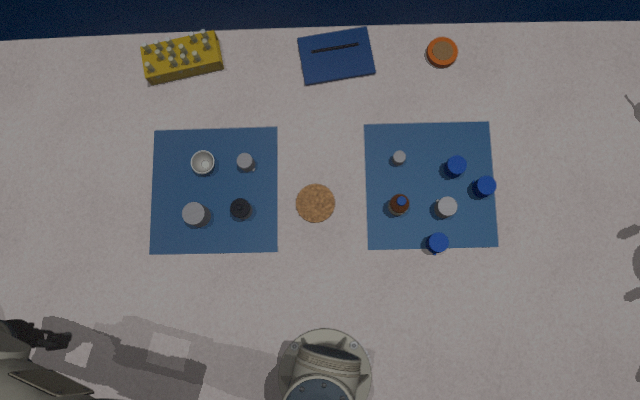

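View pics/side0.png

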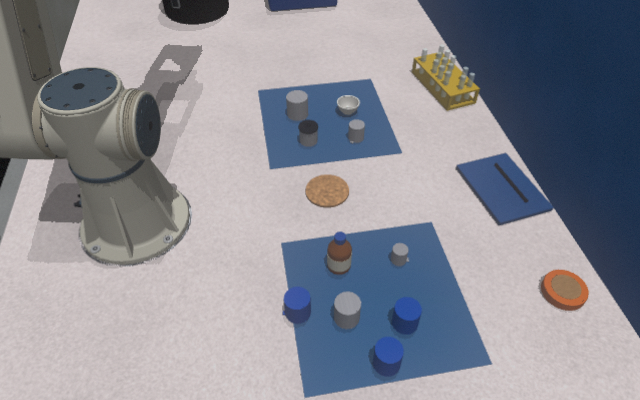

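The top view shows four steel cups on the blue cloths: (194,214), (447,207), (245,162) and (400,157). There is also the bowl (203,162), the lidded canister (240,209), the bottle (399,204), three blue decoys and the cork mat (315,203). By size I read them as 62, 53, 44 and 35; I'll confirm that in an enlarged crop.

```bash
cat > seg.py <<'E'
from h import *
import pickle
C=pickle.load(open('C0.pkl','rb'))
approx={'b62':((194,214),(297,105),64),'b53':((447,207),(347,310),56),'b44':((245,162),(357,130),48),'b35':((400,157),(400,254),40)}
tiles=[]
for k,(a,b,h) in approx.items():
    row=[]
    for n,p in(('top',a),('side',b)):
        im=C[n]['img'];x,y=p;r=25
        row.append(cv2.resize(im[max(0,y-r):y+r,x-r:x+r],(200,200),interpolation=cv2.INTER_CUBIC))
    tiles.append(np.vstack(row))
cv2.imwrite('pics/crops.png',np.hstack(tiles)[...,::-1])
E
python3 seg.py
```

```text
(no output)
```

View pics/crops.png

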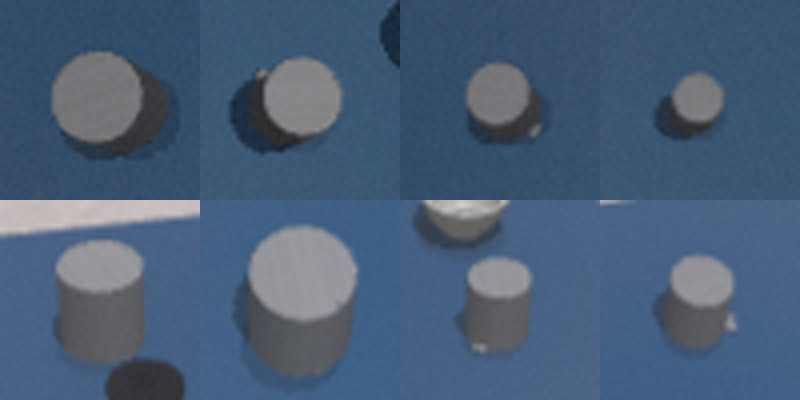

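The crops show four bare steel cups. In the top row their bright flat faces are clearly ordered in size, left to right, and the bystanders and blue decoys look different. Next I measure the faces in both views.

```bash
cat > meas.py <<'E'
from h import *
def blob(im,p,mode,r=25):
    x,y=p;x0,y0=max(0,x-r),max(0,y-r)
    k=4
    c=cv2.resize(im[y0:y+r,x0:x+r],None,fx=k,fy=k,interpolation=cv2.INTER_CUBIC)
    if mode=='cork':
        m=(c[...,0].astype(int)-c[...,2]>35)
    else:
        sat=c.max(2).astype(int)-c.min(2); m0=sat<28
        g=c.max(2).astype(float); thr,_=cv2.threshold(g[m0].astype(np.uint8).reshape(-1,1),0,255,cv2.THRESH_OTSU)
        m=m0&(g>thr)
    m=cv2.morphologyEx(m.astype(np.uint8),cv2.MORPH_OPEN,np.ones((9,9)))
    cs,_=cv2.findContours(m,cv2.RETR_EXTERNAL,cv2.CHAIN_APPROX_NONE)
    cc=max(cs,key=lambda q:cv2.contourArea(q)-30*np.hypot(*(q.mean((0,1))-[(x-x0)*k,(y-y0)*k])))
    (u,v),ax,an=cv2.fitEllipse(cv2.convexHull(cc))
    return (np.array(cc[:,0],float)+.5)/k-.5+[x0,y0],((u+.5)/k-.5+x0,(v+.5)/k-.5+y0),ax
def circ(c,p,z,mode='steel',r=25):
    cc,uv,ax=blob(c['img'],p,mode,r)
    W=np.array([onz(c,*q,z)[:2] for q in cc[::4]]).astype(np.float32)
    (x,y),d,_=cv2.fitEllipse(W);return np.round([x,y],1),np.round(d,1),np.round(uv,1)
E
python3 - <<'E'
from meas import *
import pickle
C=pickle.load(open('C0.pkl','rb'))
A={'b62':((194,214),(297,99),64),'b53':((447,207),(347,304),56),'b44':((245,162),(357,126),48),'b35':((400,157),(400,250),40)}
for k,(a,b,h) in A.items(): print(k,circ(C['top'],a,h),circ(C['side'],b,h))
print('mat',circ(C['top'],(315,203),8,'cork',30),circ(C['side'],(327,190),8,'cork',30))
for n,p,h in(('canister',(240,209),62),('bottle',(399,202),105),('bowl',(203,162),36)): print(n,onz(C['top'],*p,h).round())
E
```

```text
b62 (array([435.1, 345.1]), array([60.5, 60.9]), array([192.7, 212.7])) (array([432.1, 423.1]), array([ 72.5, 197.2]), array([269. ,  81.1]))
b53 (array([ 438.9, -334.8]), array([51.3, 52.4]), array([447.2, 205.6])) (array([ 438.8, -339.3]), array([51. , 51.5]), array([347.3, 303. ]))
b44 (array([580.5, 211.6]), array([42.4, 43.1]), array([244. , 159.9])) (array([580.2, 208. ]), array([41.7, 41.8]), array([356.5, 124. ]))
b35 (array([ 582. , -214.9]), array([33.5, 34.2]), array([399.2, 156.1])) (array([ 582.1, -218.5]), array([32.7, 33.1]), array([400.1, 248.8]))
mat (array([463.4,  20.4]), array([107.4, 107.9]), array([314.9, 202.7])) (array([463.4,  15.3]), array([108.7, 111.2]), array([326.9, 190.1]))
canister [442. 218.  62.]
bottle [ 444. -201.  105.]
bowl [581. 329.  36.]
```

The sizes fit in order (61, 52, 43 and 34 mm). The two views agree in x, and in y they differ by a steady 4 mm (calibration), so I take the mean. b62's side blob failed, so I give its top reading the same −2 mm shift.

Targets are b62 (435,343), b53 (439,-337), b44 (580,210), b35 (582,-217) and mat (463,18). With the jaws along world y, every cup is centred in y by the grip.

```bash
python3 -m handwheel '{"xyz":[[-3.4,-1.9,0.5],[-6.8,-3.8,1],[-10.2,-5.7,1.5],[-13.6,-7.6,2],[-17,-9.5,2.5],[-20.4,-11.4,3],[-23.8,-13.3,3.5],[-27.2,-15.2,4],[-30.6,-17.1,4.5],[-34.4,-18.9,5]],"roll":[-2,-4,-6,-8,-10,-12,-13.46,-13.46,-13.46,-13.46],"grip":[8.5,8.5,8.5,8.5,8.5,8.5,8.5,8.5,8.5,8.5]}'
python3 -m handwheel '{"xyz":[[0,0,0],[0,0,0],[0,0,0]],"roll":[0,0,0],"grip":[8.5,8.5,8.5]}'
python3 - <<'E'
from meas import *
c=shot('wrist','w1');s=sense();print(s['position'],s['ee_rot'],s['joints'].round(2));print(proj(c,[435,343,64]))
E
```

```text
t: 0.98
position: [436.1, 342.7, 181.0]
ee_rot: [-0.0, -0.0, 1.0, -0.0]
contact_force: [0.8, 0.6, -0.2]
gripper_width: 84.7
t: 1.23
position: [435.2, 344.4, 181.2]
ee_rot: [-0.0, 0.001, 1.0, -0.0]
contact_force: [-0.3, 0.4, -0.5]
gripper_width: 84.8
[434.82448771 344.84725355 181.29830241] [-2.73103699e-04 -1.44357503e-04  9.99999952e-01  1.77132478e-05] [ 0.67  0.3   1.83  0.    1.01 -0.9 ]
[326.34395131 188.83842485]
```

View pics/w1.png

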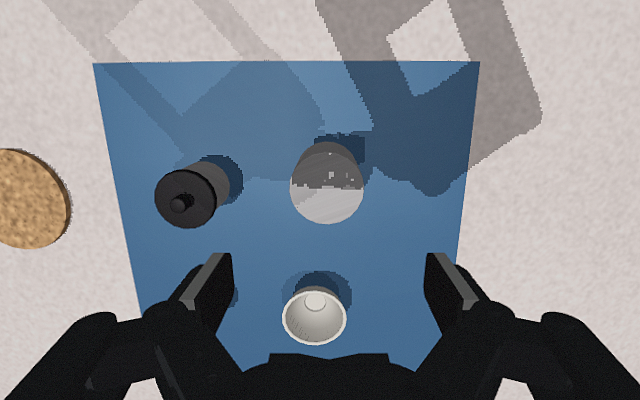

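The wrist view puts the cup face at about (327,188), against (326,189) predicted from my estimate, so it agrees to about 1 mm. I descend and grip.

```bash
python3 -m handwheel '{"xyz":[[0,-0.1,2],[0,-0.1,4.5],[0,-0.1,7],[0,-0.1,9.5],[0,-0.1,12],[0,-0.1,14],[0,-0.1,15.6],[0,-0.1,16.6],[0,-0.1,16.6],[0,-0.1,16.6]],"roll":[0,0,0,0,0,0,0,0,0,0],"grip":[8.5,8.5,8.5,8.5,8.5,8.5,8.5,8.5,8.5,8.5]}'
python3 -m handwheel '{"xyz":[[0,0,0],[0,0,0],[0,0,0],[0,0,0],[0,0,0],[0,0,0],[0,0,0],[0,0,0],[0,0,0],[0,0,0]],"roll":[0,0,0,0,0,0,0,0,0,0],"grip":[7.5,7,6.5,6,5.5,5,5,5,5,5]}'
```

```text
t: 2.12
position: [434.9, 344.1, 15.5]
ee_rot: [-0.0, -0.001, 1.0, -0.0]
contact_force: [-0.0, 0.6, 0.3]
gripper_width: 85.0
t: 2.95
position: [436.0, 343.8, 16.8]
ee_rot: [0.001, 0.0, 1.0, 0.001]
contact_force: [-2.6, -1.7, 11.6]
gripper_width: 61.8
```

```bash
python3 -m handwheel '{"xyz":[[0,0,-0.5],[0,0,-1.5],[0,0,-3],[0,0,-5],[0,0,-7],[0,0,-9],[0,0,-11],[0,0,-12],[0,0,-12],[0,0,-12]],"roll":[0,0,0,0,0,0,0,0,0,0],"grip":[5,5,5,5,5,5,5,5,5,5]}'
python3 -m handwheel '{"xyz":[[-0.1,-1,0],[-0.3,-3,0],[-0.5,-6,0],[-0.8,-9,0],[-1,-12,0],[-1.3,-15,0],[-1.6,-18,0],[-1.9,-21,0],[-2.2,-24,0],[-2.4,-27,0]],"roll":[0,0,0,0,0,0,0,0,0,0],"grip":[5,5,5,5,5,5,5,5,5,5]}'
python3 -m handwheel '{"xyz":[[-0.1,-2,0],[-0.2,-3.6,0],[-0.3,-4.8,0],[-0.4,-5.6,0],[-0.4,-5.6,0],[-0.4,-5.6,0],[-0.4,-5.6,0]],"roll":[0,0,0,0,0,0,0],"grip":[5,5,5,5,5,5,5]}'
python3 - <<'E'
from meas import *
c=shot('side','s1');t=shot('top');s=sense();print(s['position'],s['ee_rot'],s['gripper_width'])
from h import *
print(proj(c,[463,18,8]))
E
```

```text
t: 3.78
position: [435.6, 343.5, 135.7]
ee_rot: [0.0, -0.0, 1.0, 0.0]
contact_force: [0.1, -0.8, -1.0]
gripper_width: 61.6
t: 4.62
position: [458.3, 71.3, 134.1]
ee_rot: [-0.001, -0.0, 1.0, -0.0]
contact_force: [0.6, 0.3, -1.3]
gripper_width: 61.7
t: 5.2
position: [463.1, 17.8, 134.9]
ee_rot: [-0.0, -0.0, 1.0, 0.0]
contact_force: [0.1, 0.5, -0.1]
gripper_width: 61.1
[463.32284653  18.0398304  135.17454109] [-1.95346372e-04 -4.90515304e-04  9.99999860e-01  3.91750597e-05] 61.48057759937874
[326.58962628 188.8432942 ]
```

View pics/s1.png

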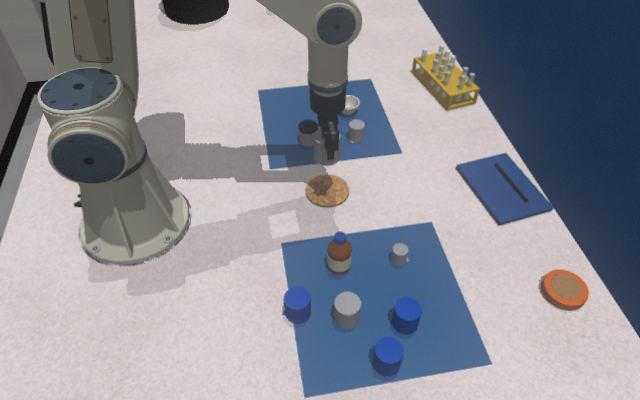

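The side view shows the steel cup in the jaws at about (326,150), upright above the cork mat (327,190). I set it down and let go.

```bash
python3 -m handwheel '{"xyz":[[0,0,1],[0,0,3],[0,0,5],[0,0,7],[0,0,9],[0,0,10.2],[0,0,10.8],[0,0,11.1],[0,0,11.15],[0,0,11.15]],"roll":[0,0,0,0,0,0,0,0,0,0],"grip":[5,5,5,5,5,5,5,5,5,5]}'
python3 -m handwheel '{"xyz":[[0,0,0],[0,0,0],[0,0,0.05],[0,0,0.05],[0,0,0.05],[0,0,0.05],[0,0,0.05],[0,0,0.05],[0,0,0.05],[0,0,0.05]],"roll":[0,0,0,0,0,0,0,0,0,0],"grip":[5,5,5,6.3,6.6,7,7.5,8,8.5,8.5]}'
python3 -m handwheel '{"xyz":[[0,0,0],[0,0,0],[0,0,-1],[0,0,-3],[0,0,-6],[0,0,-9],[0,0,-12],[0,0,-15],[0,0,-16.5],[0,0,-16.5]],"roll":[0,0,0,0,0,0,0,0,0,0],"grip":[8.5,8.5,8.5,8.5,8.5,8.5,8.5,8.5,8.5,8.5]}'
python3 - <<'E'
from meas import *
w=shot('wrist','w2');s=sense();print(s['position'],s['ee_rot'],s['gripper_width']);print(proj(w,[463,18,72]),proj(w,[463,18,8]))
E
```

```text
t: 6.13
position: [462.1, 17.8, 24.8]
ee_rot: [-0.001, -0.0, 1.0, 0.0]
contact_force: [-9.9, 0.3, 22.2]
gripper_width: 61.6
t: 6.97
position: [463.5, 17.5, 23.3]
ee_rot: [-0.0, -0.0, 1.0, -0.0]
contact_force: [-0.1, 0.3, 0.0]
gripper_width: 84.9
t: 7.8
position: [465.6, 17.5, 192.6]
ee_rot: [0.003, -0.0, 1.0, 0.0]
contact_force: [1.1, -0.9, 0.1]
gripper_width: 85.1
[464.63814183  17.46334183 190.64756566] [ 2.18286698e-03 -7.73458422e-05  9.99997612e-01  6.89740094e-05] 84.85732331489471
[328.52621905 183.81029634] [328.50616242 166.93056535]
```

View pics/w2.png

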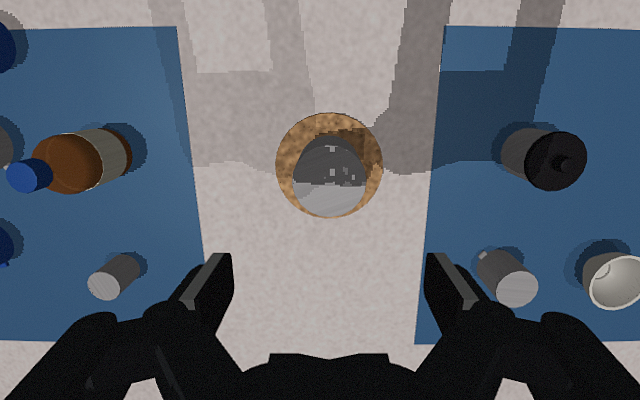

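The cup sits on the cork (face about (329,181), mat about (329,165)), and its offset from the mat matches the prediction. I go to b53 and check the tower from above with the arm out of the way.

```bash
python3 -m handwheel '{"xyz":[[0.2,-2,0],[0.4,-5,0],[0.7,-9,0],[1,-13,0],[1.3,-17,0],[1.6,-21,0],[1.9,-25,0],[2.1,-29,0],[2.3,-32.5,0],[2.4,-35,0]],"roll":[0,0,0,0,0,0,0,0,0,0],"grip":[8.5,8.5,8.5,8.5,8.5,8.5,8.5,8.5,8.5,8.5]}'
python3 -m handwheel '{"xyz":[[0,-0.5,0],[0,-0.5,0],[0,-0.5,0],[0,-0.5,0],[0,-0.5,0]],"roll":[0,0,0,0,0],"grip":[8.5,8.5,8.5,8.5,8.5]}'
python3 - <<'E'
from meas import *
t=shot('top','t2');w=shot('wrist');si=shot('side');s=sense();print(s['position'],s['ee_rot'],s['joints'].round(2))
p=proj(w,[439,-337,56]);print(p)
for c,h,q in((t,72,[463,18,72]),(si,72,[463,18,72]),(w,56,[439,-337,56])):
    try: print(circ(c,tuple(int(a) for a in proj(c,q)),h,r=30 if c is not w else 60))
    except Exception as e: print(e)
E
```

```text
t: 8.68
position: [438.3, -335.1, 187.1]
ee_rot: [-0.001, 0.001, 1.0, 0.0]
contact_force: [0.8, 0.7, 0.4]
gripper_width: 84.7
t: 9.1
position: [439.5, -336.1, 188.1]
ee_rot: [-0.0, -0.001, 1.0, 0.0]
contact_force: [-0.3, 0.0, 0.4]
gripper_width: 84.8
[ 439.7810487  -336.68811273  188.46879565] [ 2.93217309e-05 -6.69447547e-04  9.99999775e-01  1.22343348e-05] [-0.66  0.29  1.83  0.    1.02 -2.23]
[327.05305074 183.49214186]
OpenCV(4.12.0) /io/opencv/modules/imgproc/src/shapedescr.cpp:361: error: (-201:Incorrect size of input array) There should be at least 5 points to fit the ellipse in function 'fitEllipseNoDirect'

(array([419.1,   0.8]), array([ 78.7, 133.2]), array([306.2, 180.2]))
(array([ 448.5, -338.1]), array([30.8, 55.2]), array([325.5, 189.7]))
```

```bash
python3 -m handwheel '{"xyz":[[0,0,2],[0,0,4.5],[0,0,7],[0,0,9.5],[0,0,12],[0,0,14],[0,0,16],[0,0,17.2],[0,0,17.5],[0,0,17.5]],"roll":[0,0,0,0,0,0,0,0,0,0],"grip":[8.5,8.5,8.5,8.5,8.5,8.5,8.5,8.5,8.5,8.5]}'
python3 -m handwheel '{"xyz":[[0,0,0],[0,0,0],[0,0,0],[0,0,0],[0,0,0],[0,0,0],[0,0,0],[0,0,0],[0,0,0],[0,0,0]],"roll":[0,0,0,0,0,0,0,0,0,0],"grip":[7.5,7,6.5,6,5.5,5,4.5,4.2,4.2,4.2]}'
python3 -m handwheel '{"xyz":[[0,0,0],[0,0,0]],"roll":[0,0],"grip":[4.2,4.2]}'
python3 - <<'E'
from h import *
t=shot('top');im=t['img'];u,v=proj(t,[463,18,72]).astype(int);print(u,v,sense()['position'])
s=shot('side');a,b=proj(s,[463,18,72]).astype(int)
f=lambda i,u,v:cv2.resize(i[v-30:v+40,u-35:u+35],(400,400),interpolation=cv2.INTER_CUBIC)
cv2.imwrite('pics/t3.png',np.hstack([f(im,u,v),f(s['img'],a,b)])[...,::-1]);print(a,b)
E
```

```text
t: 10.08
position: [439.4, -337.1, 12.9]
ee_rot: [-0.001, -0.0, 1.0, 0.0]
contact_force: [0.3, 0.1, -0.1]
gripper_width: 84.6
t: 10.92
position: [439.9, -337.9, 14.4]
ee_rot: [0.0, -0.0, 1.0, -0.0]
contact_force: [-2.5, 1.2, 9.8]
gripper_width: 52.3
t: 11.08
position: [439.9, -337.9, 14.4]
ee_rot: [0.0, -0.0, 1.0, -0.0]
contact_force: [-2.2, 1.0, 9.5]
gripper_width: 52.6
314 198 [ 439.8712279  -337.84837542   14.34458508]
326 170
```

View pics/t3.png

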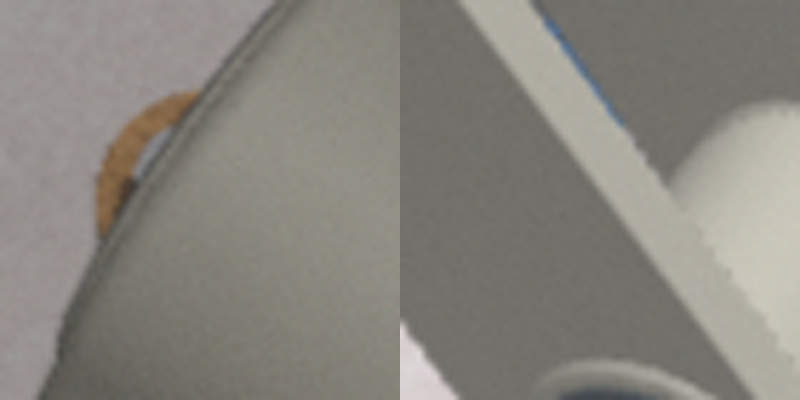

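The arm hides the tower here, so I'll check it later. b53 is gripped (52.5 mm). I lift it 15 cm to clear the bottle and carry it over.

```bash
python3 -m handwheel '{"xyz":[[0,0,-0.5],[0,0,-1.5],[0,0,-3],[0,0,-5],[0,0,-7.5],[0,0,-10],[0,0,-12.5],[0,0,-14.5],[0,0,-15.5],[0,0,-15.5]],"roll":[0,0,0,0,0,0,0,0,0,0],"grip":[4.2,4.2,4.2,4.2,4.2,4.2,4.2,4.2,4.2,4.2]}'
python3 -m handwheel '{"xyz":[[-0.1,1,0],[-0.3,3,0],[-0.5,6,0],[-0.8,9,0],[-1,12,0],[-1.3,15,0],[-1.6,18,0],[-1.9,21,0],[-2.1,24,0],[-2.3,27,0]],"roll":[0,0,0,0,0,0,0,0,0,0],"grip":[4.2,4.2,4.2,4.2,4.2,4.2,4.2,4.2,4.2,4.2]}'
python3 -m handwheel '{"xyz":[[-0.05,3,0],[-0.1,5.5,0],[-0.15,7.4,0],[-0.15,8.5,0],[-0.15,8.5,0],[-0.15,8.5,0],[-0.15,8.5,0],[-0.15,8.5,0]],"roll":[0,0,0,0,0,0,0,0],"grip":[4.2,4.2,4.2,4.2,4.2,4.2,4.2,4.2]}'
python3 - <<'E'
from h import *
c=shot('side');w=shot('wrist');s=sense();print(s['position'],s['ee_rot'],s['gripper_width'])
cv2.imwrite('pics/s4.png',np.hstack([cv2.resize(c['img'][80:220,260:400],(400,400),interpolation=cv2.INTER_CUBIC),cv2.resize(w['img'][100:400,180:480],(400,400))])[...,::-1])
print(proj(c,[463,18,72]),proj(w,[463,18,72]))
E
```

```text
t: 12.02
position: [440.7, -338.4, 171.1]
ee_rot: [0.002, -0.0, 1.0, -0.001]
contact_force: [0.5, -1.1, -1.1]
gripper_width: 52.2
t: 12.85
position: [460.9, -65.4, 166.7]
ee_rot: [-0.002, -0.0, 1.0, 0.0]
contact_force: [0.5, -0.2, -1.8]
gripper_width: 52.6
t: 13.52
position: [463.8, 16.6, 168.1]
ee_rot: [-0.0, 0.0, 1.0, -0.0]
contact_force: [0.4, -0.5, -2.1]
gripper_width: 52.6
[463.95336401  16.59550304 168.26393618] [-1.01388718e-04  6.20186442e-04  9.99999801e-01 -6.24135893e-05] 52.47720467524556
[326.69996916 170.33829841] [329.82727634 195.5728856 ]
```

View pics/s4.png

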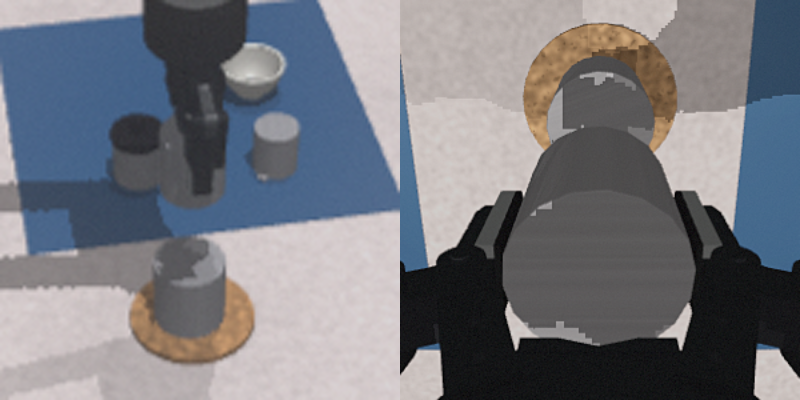

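In the side view b62's face sits at about (326,171), against (326.7,170.3) predicted for the mat centre, so it is centred. b53 is held straight. I lower it onto b62.

```bash
python3 -m handwheel '{"xyz":[[0,0.1,1],[0,0.1,3],[0,0.1,5],[0,0.1,6.6],[0,0.1,7.4],[0,0.1,7.8],[0,0.1,8],[0,0.1,8.1],[0,0.1,8.15],[0,0.1,8.15]],"roll":[0,0,0,0,0,0,0,0,0,0],"grip":[4.2,4.2,4.2,4.2,4.2,4.2,4.2,4.2,4.2,4.2]}'
python3 -m handwheel '{"xyz":[[0,0,0],[0,0,0],[0,0,0],[0,0,0]],"roll":[0,0,0,0],"grip":[4.2,4.2,4.2,4.2]}'
```

```text
t: 14.45
position: [464.5, 18.4, 87.4]
ee_rot: [0.001, -0.0, 1.0, 0.0]
contact_force: [-0.1, 0.1, -0.9]
gripper_width: 52.3
t: 14.78
position: [464.1, 18.5, 87.1]
ee_rot: [0.0, -0.0, 1.0, 0.0]
contact_force: [0.7, 0.2, -1.4]
gripper_width: 52.0
```

```bash
python3 -m handwheel '{"xyz":[[0,-0.03,0.03],[0,-0.03,0.06],[0,-0.03,0.06],[0,-0.03,0.06]],"roll":[0,0,0,0],"grip":[4.2,4.2,4.2,4.2]}'
python3 -m handwheel '{"xyz":[[0,0,0.03],[0,0,0.06],[0,0,0.06],[0,0,0.06]],"roll":[0,0,0,0],"grip":[4.2,4.2,4.2,4.2]}'
```

```text
t: 15.12
position: [464.1, 18.1, 86.4]
ee_rot: [0.0, -0.0, 1.0, -0.0]
contact_force: [-0.6, 0.6, 2.5]
gripper_width: 52.6
t: 15.45
position: [464.2, 18.1, 86.3]
ee_rot: [0.0, -0.0, 1.0, -0.0]
contact_force: [-3.2, -0.5, 11.6]
gripper_width: 52.8
```

```bash
python3 -m handwheel '{"xyz":[[0,0,-0.05],[0,0,-0.05],[0,0,-0.05],[0,0,-0.05],[0,0,-0.05],[0,0,-0.05],[0,0,-0.05],[0,0,-0.05],[0,0,-0.05],[0,0,-0.05]],"roll":[0,0,0,0,0,0,0,0,0,0],"grip":[4.2,5,5.5,5.8,6.2,6.6,7,7.5,8,8.5]}'
python3 -m handwheel '{"xyz":[[0,0,0],[0,0,0],[0,0,0],[0,0,-1],[0,0,-3],[0,0,-5.5],[0,0,-8],[0,0,-9.5],[0,0,-10],[0,0,-10]],"roll":[0,0,0,0,0,0,0,0,0,0],"grip":[8.5,8.5,8.5,8.5,8.5,8.5,8.5,8.5,8.5,8.5]}'
python3 -m handwheel '{"xyz":[[-1,1.7,0],[-2.5,4.2,0],[-4.4,7.2,0],[-6.3,10.2,0],[-8.2,13.2,0],[-9.9,16.2,0],[-11,18.2,0],[-11.6,19.2,0],[-11.6,19.2,0],[-11.6,19.2,0]],"roll":[0,0,0,0,0,0,0,0,0,0],"grip":[8.5,8.5,8.5,8.5,8.5,8.5,8.5,8.5,8.5,8.5]}'
python3 - <<'E'
from meas import *
c=shot('side');w=shot('wrist');s=sense();print(s['position'],s['ee_rot'],s['gripper_width'])
cv2.imwrite('pics/s5.png',np.hstack([cv2.resize(c['img'][80:220,260:400],(400,400),interpolation=cv2.INTER_CUBIC),cv2.resize(w['img'][100:400,180:480],(400,400))])[...,::-1])
print(proj(c,[463,18,72]),proj(c,[463,18,128]),proj(w,[580,210,48]))
E
```

```text
t: 16.28
position: [464.0, 18.1, 86.1]
ee_rot: [-0.0, -0.0, 1.0, -0.0]
contact_force: [-0.3, 0.1, -0.0]
gripper_width: 84.8
t: 17.12
position: [464.9, 18.2, 187.8]
ee_rot: [0.002, -0.0, 1.0, 0.0]
contact_force: [0.5, 0.3, 0.7]
gripper_width: 85.1
t: 17.95
position: [579.0, 209.6, 184.9]
ee_rot: [-0.001, -0.0, 1.0, -0.001]
contact_force: [-0.9, 0.2, 0.1]
gripper_width: 84.9
[578.91137218 208.83261128 185.48801316] [-8.52804409e-04  2.08454332e-04  9.99999508e-01 -4.61036270e-04] 85.00776780095623
[326.69996916 170.33829841] [326.80382343 152.92049112] [329.23464602 184.33757637]
```

View pics/s5.png

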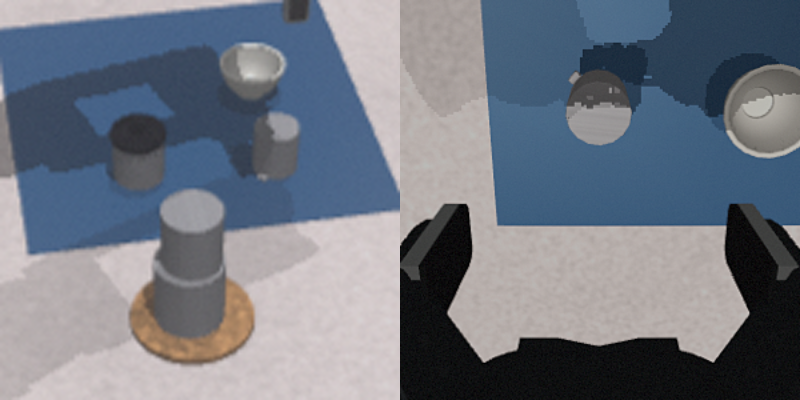

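The side view shows b53 seated on b62, its face at about (327,154) against (326.8,152.9) predicted. In the wrist view b44's face is at (329,184), exactly as predicted. I pick b44.

```bash
python3 -m handwheel '{"xyz":[[0,0,2],[0,0,4.5],[0,0,7],[0,0,9.5],[0,0,12],[0,0,14],[0,0,16],[0,0,17.1],[0,0,17.4],[0,0,17.4]],"roll":[0,0,0,0,0,0,0,0,0,0],"grip":[8.5,8.5,8.5,8.5,8.5,8.5,8.5,8.5,8.5,8.5]}'
python3 -m handwheel '{"xyz":[[0,0,0],[0,0,0],[0,0,0],[0,0,0],[0,0,0],[0,0,0],[0,0,0],[0,0,0],[0,0,0],[0,0,0]],"roll":[0,0,0,0,0,0,0,0,0,0],"grip":[8.2,7.5,7,6.5,6,5.5,5,4.5,4,3.5]}'
python3 -m handwheel '{"xyz":[[0,0,0],[0,0,0],[0,0,0],[0,0,0]],"roll":[0,0,0,0],"grip":[3.4,3.4,3.4,3.4]}'
```

```text
t: 18.88
position: [579.5, 209.3, 11.9]
ee_rot: [-0.001, 0.0, 1.0, -0.0]
contact_force: [0.1, 0.5, 0.4]
gripper_width: 84.9
t: 19.72
position: [580.1, 210.2, 12.5]
ee_rot: [0.0, -0.0, 1.0, 0.0]
contact_force: [-0.5, -1.1, 5.9]
gripper_width: 42.3
t: 20.05
position: [580.1, 210.2, 12.5]
ee_rot: [0.0, -0.0, 1.0, 0.0]
contact_force: [-2.5, -1.0, 4.8]
gripper_width: 42.7
```

```bash
python3 -m handwheel '{"xyz":[[0,0,-0.5],[0,0,-1.5],[0,0,-3],[0,0,-5.5],[0,0,-8.5],[0,0,-11.5],[0,0,-14.5],[0,0,-17],[0,0,-18],[0,0,-18]],"roll":[0,0,0,0,0,0,0,0,0,0],"grip":[3.4,3.4,3.4,3.4,3.4,3.4,3.4,3.4,3.4,3.4]}'
python3 -m handwheel '{"xyz":[[0.6,-1,0],[1.8,-3,0],[3.3,-5.5,0],[4.9,-8.1,0],[6.5,-10.8,0],[8.1,-13.4,0],[9.6,-15.9,0],[10.8,-17.9,0],[11.4,-18.9,0],[11.6,-19.2,0]],"roll":[0,0,0,0,0,0,0,0,0,0],"grip":[3.4,3.4,3.4,3.4,3.4,3.4,3.4,3.4,3.4,3.4]}'
python3 -m handwheel '{"xyz":[[0,0,0],[0,0,0],[0,0,0],[0,0,0],[0,0,0]],"roll":[0,0,0,0,0],"grip":[3.4,3.4,3.4,3.4,3.4]}'
python3 -m handwheel '{"xyz":[[0,0,0.5],[0,0,1.5],[0,0,2.8],[0,0,3.9],[0,0,4.5],[0,0,4.8],[0,0,4.9],[0,0,5],[0,0,5],[0,0,5]],"roll":[0,0,0,0,0,0,0,0,0,0],"grip":[3.4,3.4,3.4,3.4,3.4,3.4,3.4,3.4,3.4,3.4]}'
python3 -m handwheel '{"xyz":[[0,0,0],[0,0,0],[0,0,0]],"roll":[0,0,0],"grip":[3.4,3.4,3.4]}'
```

```text
t: 20.88
position: [581.5, 210.7, 195.3]
ee_rot: [0.002, -0.0, 1.0, 0.001]
contact_force: [0.6, 0.0, -1.0]
gripper_width: 42.3
t: 21.72
position: [461.7, 16.6, 190.7]
ee_rot: [-0.002, 0.001, 1.0, -0.0]
contact_force: [-0.6, -0.2, -0.2]
gripper_width: 42.4
t: 22.13
position: [464.4, 18.8, 192.0]
ee_rot: [-0.0, -0.001, 1.0, 0.0]
contact_force: [-0.4, 0.6, -0.3]
gripper_width: 42.6
t: 22.97
position: [464.3, 18.1, 142.5]
ee_rot: [0.0, -0.0, 1.0, 0.0]
contact_force: [-0.1, -0.1, -0.4]
gripper_width: 42.4
t: 23.22
position: [464.2, 18.1, 142.4]
ee_rot: [0.0, -0.0, 1.0, 0.0]
contact_force: [0.1, 0.1, -0.9]
gripper_width: 42.8
```

```bash
python3 -m handwheel '{"xyz":[[0.05,0,0.05],[0.05,0,0.1],[0.05,0,0.14],[0.05,0,0.14],[0.05,0,0.14]],"roll":[0,0,0,0,0],"grip":[3.4,3.4,3.4,3.4,3.4]}'
python3 -m handwheel '{"xyz":[[0,0,0.03],[0,0,0.06],[0,0,0.06],[0,0,0.06]],"roll":[0,0,0,0],"grip":[3.4,3.4,3.4,3.4]}'
```

```text
t: 23.63
position: [463.5, 18.1, 140.7]
ee_rot: [-0.0, -0.0, 1.0, -0.0]
contact_force: [-0.1, 0.3, -1.5]
gripper_width: 42.5
t: 23.97
position: [463.7, 18.1, 140.5]
ee_rot: [0.0, -0.0, 1.0, -0.0]
contact_force: [-0.4, 0.0, 4.5]
gripper_width: 42.2
```

Contact at the expected height. I release, retreat and go to b35: dx +118, dy −235, flying at about z 210.

```bash
python3 -m handwheel '{"xyz":[[0,0,-0.02],[0,0,-0.02],[0,0,-0.02],[0,0,-0.02],[0,0,-0.02],[0,0,-0.02],[0,0,-0.02],[0,0,-0.02],[0,0,-0.02],[0,0,-0.02]],"roll":[0,0,0,0,0,0,0,0,0,0],"grip":[3.6,4.2,4.6,5,5.5,6,6.5,7,7.8,8.5]}'
python3 -m handwheel '{"xyz":[[0,0,0],[0,0,0],[0,0,0],[0,0,-0.5],[0,0,-2],[0,0,-4],[0,0,-6],[0,0,-7.5],[0,0,-8],[0,0,-8]],"roll":[0,0,0,0,0,0,0,0,0,0],"grip":[8.5,8.5,8.5,8.5,8.5,8.5,8.5,8.5,8.5,8.5]}'
python3 -m handwheel '{"xyz":[[-0.7,-1.4,0],[-2,-4,0],[-3.5,-7,0],[-5.1,-10.2,0],[-6.8,-13.5,0],[-8.4,-16.8,0],[-9.9,-19.8,0],[-11.1,-22,0],[-11.7,-23.2,0],[-11.8,-23.5,0]],"roll":[0,0,0,0,0,0,0,0,0,0],"grip":[8.5,8.5,8.5,8.5,8.5,8.5,8.5,8.5,8.5,8.5]}'
python3 -m handwheel '{"xyz":[[0,0,1],[0,0,2],[0,0,3],[0,0,3],[0,0,3],[0,0,3]],"roll":[0,0,0,0,0,0],"grip":[8.5,8.5,8.5,8.5,8.5,8.5]}'
python3 - <<'E'
from meas import *
c=shot('side');t=shot('top');w=shot('wrist');s=sense();print(s['position'],s['ee_rot'],s['gripper_width'])
cv2.imwrite('pics/s6.png',np.hstack([cv2.resize(c['img'][90:210,260:380],(400,400),interpolation=cv2.INTER_CUBIC),cv2.resize(w['img'][100:400,180:480],(400,400))])[...,::-1])
for z in(128,176): print(proj(c,[463.3,18,z]))
print(proj(w,[582,-217,40]))
E
```

```text
t: 24.8
position: [463.5, 18.1, 140.4]
ee_rot: [0.0, -0.0, 1.0, -0.0]
contact_force: [0.4, 0.4, 0.1]
gripper_width: 85.0
t: 25.63
position: [464.4, 18.2, 221.7]
ee_rot: [0.001, -0.0, 1.0, 0.0]
contact_force: [-0.9, 0.1, -0.6]
gripper_width: 85.1
t: 26.47
position: [581.7, -218.5, 218.8]
ee_rot: [-0.001, 0.001, 1.0, 0.0]
contact_force: [-0.1, 1.2, -0.2]
gripper_width: 85.0
t: 26.97
position: [581.5, -216.2, 190.4]
ee_rot: [-0.0, -0.0, 1.0, 0.0]
contact_force: [-0.2, -0.4, -0.1]
gripper_width: 85.1
[ 581.87397064 -216.73272473  190.97207963] [ 4.75671202e-04 -1.99607506e-04  9.99999850e-01 -1.82551874e-04] 85.24905996328755
[326.93065742 152.90545952]
[327.02966184 136.96441029]
[327.63088264 178.91545271]
```

View pics/s6.png

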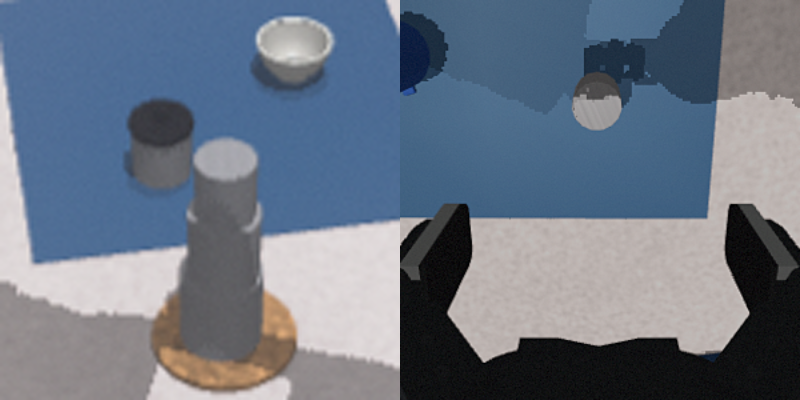

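The side view shows three cups stacked straight, b44's face at about (328,138) against (327,137) predicted. In the wrist view b35 is at (328,178), against (328,179) predicted. I pick b35.

```bash
python3 -m handwheel '{"xyz":[[0,0,2],[0,0,4.5],[0,0,7.5],[0,0,10.5],[0,0,13],[0,0,15],[0,0,16.8],[0,0,17.8],[0,0,18.2],[0,0,18.2]],"roll":[0,0,0,0,0,0,0,0,0,0],"grip":[8.5,8.5,8.5,8.5,8.5,8.5,8.5,8.5,8.5,8.5]}'
python3 -m handwheel '{"xyz":[[0,0,0],[0,0,0],[0,0,0],[0,0,0],[0,0,0],[0,0,0],[0,0,0],[0,0,0],[0,0,0],[0,0,0]],"roll":[0,0,0,0,0,0,0,0,0,0],"grip":[8.2,7.5,7,6.5,6,5.5,5,4.5,4,3.5]}'
python3 -m handwheel '{"xyz":[[0,0,0],[0,0,0],[0,0,0],[0,0,0],[0,0,0]],"roll":[0,0,0,0,0],"grip":[3,2.6,2.6,2.6,2.6]}'
```

```text
t: 27.95
position: [581.4, -216.8, 8.0]
ee_rot: [-0.0, -0.0, 1.0, 0.0]
contact_force: [-0.2, -0.4, 0.2]
gripper_width: 84.6
t: 28.78
position: [581.5, -216.9, 8.4]
ee_rot: [-0.0, -0.0, 1.0, -0.0]
contact_force: [-0.1, -0.6, 2.2]
gripper_width: 35.5
t: 29.2
position: [581.6, -216.9, 8.6]
ee_rot: [0.0, -0.0, 1.0, -0.0]
contact_force: [-0.6, -0.1, 5.5]
gripper_width: 33.7
```

```bash
python3 -m handwheel '{"xyz":[[0,0,-0.5],[0,0,-1.5],[0,0,-4],[0,0,-7],[0,0,-10],[0,0,-13],[0,0,-16],[0,0,-19],[0,0,-21],[0,0,-22]],"roll":[0,0,0,0,0,0,0,0,0,0],"grip":[2.6,2.6,2.6,2.6,2.6,2.6,2.6,2.6,2.6,2.6]}'
python3 -m handwheel '{"xyz":[[0.7,1.4,0],[2,4,0],[3.5,7,0],[5.1,10.2,0],[6.8,13.5,0],[8.4,16.8,0],[9.9,19.8,0],[11.1,22,0],[11.7,23.2,0],[11.8,23.5,0]],"roll":[0,0,0,0,0,0,0,0,0,0],"grip":[2.6,2.6,2.6,2.6,2.6,2.6,2.6,2.6,2.6,2.6]}'
python3 -m handwheel '{"xyz":[[0,0,0],[0,0,0],[0,0,0],[0,0,0],[0,0,0],[0,0,0]],"roll":[0,0,0,0,0,0],"grip":[2.6,2.6,2.6,2.6,2.6,2.6]}'
python3 -m handwheel '{"xyz":[[0,0,0.5],[0,0,1.5],[0,0,2.5],[0,0,3.3],[0,0,3.8],[0,0,4.1],[0,0,4.2],[0,0,4.2],[0,0,4.2],[0,0,4.2]],"roll":[0,0,0,0,0,0,0,0,0,0],"grip":[2.6,2.6,2.6,2.6,2.6,2.6,2.6,2.6,2.6,2.6]}'
```

```text
t: 30.03
position: [582.7, -217.3, 232.4]
ee_rot: [0.002, -0.0, 1.0, -0.001]
contact_force: [0.6, -0.4, -0.9]
gripper_width: 33.5
t: 30.87
position: [461.7, 19.9, 228.0]
ee_rot: [-0.001, -0.001, 1.0, 0.0]
contact_force: [0.5, 0.2, -0.9]
gripper_width: 33.8
t: 31.37
position: [463.7, 17.6, 228.2]
ee_rot: [-0.0, 0.0, 1.0, -0.0]
contact_force: [-0.3, 0.3, -1.1]
gripper_width: 34.0
t: 32.2
position: [463.8, 18.2, 186.7]
ee_rot: [0.0, -0.0, 1.0, 0.0]
contact_force: [0.2, 0.3, -1.1]
gripper_width: 33.7
```

```bash
python3 -m handwheel '{"xyz":[[0,0,0.05],[0,0,0.1],[0,0,0.15],[0,0,0.15],[0,0,0.15]],"roll":[0,0,0,0,0],"grip":[2.6,2.6,2.6,2.6,2.6]}'
python3 -m handwheel '{"xyz":[[0,0,0.03],[0,0,0.06],[0,0,0.06],[0,0,0.06]],"roll":[0,0,0,0],"grip":[2.6,2.6,2.6,2.6]}'
```

```text
t: 32.62
position: [463.5, 18.1, 184.9]
ee_rot: [0.0, -0.0, 1.0, -0.0]
contact_force: [0.0, 0.4, -0.7]
gripper_width: 33.7
t: 32.95
position: [463.7, 18.2, 184.5]
ee_rot: [0.0, -0.0, 1.0, 0.0]
contact_force: [-1.0, -0.4, 3.8]
gripper_width: 33.6
```

Contact at 184.5 (expected 184.4). I release, retreat up and move aside towards −y to see the tower.

```bash
python3 -m handwheel '{"xyz":[[0,0,-0.02],[0,0,-0.02],[0,0,-0.02],[0,0,-0.02],[0,0,-0.02],[0,0,-0.02],[0,0,-0.02],[0,0,-0.02],[0,0,-0.02],[0,0,-0.02]],"roll":[0,0,0,0,0,0,0,0,0,0],"grip":[2.8,3.3,3.8,4.2,4.8,5.4,6,7,7.8,8.5]}'
python3 -m handwheel '{"xyz":[[0,0,0],[0,0,0],[0,0,0],[0,0,-0.5],[0,0,-2],[0,0,-4],[0,0,-6],[0,0,-7.5],[0,0,-8],[0,0,-8]],"roll":[0,0,0,0,0,0,0,0,0,0],"grip":[8.5,8.5,8.5,8.5,8.5,8.5,8.5,8.5,8.5,8.5]}'
python3 -m handwheel '{"xyz":[[0,1,0],[0,3,0],[0,6,0],[0,9,0],[0,12,0],[0,15,0],[0,18,0],[0,21,0],[0,23,0],[0,24,0]],"roll":[0,0,0,0,0,0,0,0,0,0],"grip":[8.5,8.5,8.5,8.5,8.5,8.5,8.5,8.5,8.5,8.5]}'
python3 -m handwheel '{"xyz":[[0,0,0],[0,0,0],[0,0,0],[0,0,0],[0,0,0],[0,0,0]],"roll":[0,0,0,0,0,0],"grip":[8.5,8.5,8.5,8.5,8.5,8.5]}'
python3 - <<'E'
from meas import *
c=shot('side');t=shot('top');s=sense();print(s['position'],s['contact_force'])
u,v=proj(t,[463,18,150]).astype(int)
cv2.imwrite('pics/s7.png',np.hstack([cv2.resize(c['img'][90:210,260:380],(400,400),interpolation=cv2.INTER_CUBIC),cv2.resize(t['img'][v-30:v+30,u-30:u+30],(400,400),interpolation=cv2.INTER_CUBIC)])[...,::-1])
print(u,v)
for z in(72,128,176,216): print(z,proj(c,[463.3,18,z]).round(1),((proj(t,[463.3,18,z])-[u-30,v-30])*400/60).round())
E
```

```text
t: 33.78
position: [463.5, 18.1, 184.5]
ee_rot: [0.0, -0.0, 1.0, -0.0]
contact_force: [0.8, -0.2, 1.0]
gripper_width: 84.9
t: 34.62
position: [464.3, 18.2, 265.8]
ee_rot: [0.001, -0.0, 1.0, 0.0]
contact_force: [0.6, 0.2, -0.7]
gripper_width: 84.7
t: 35.45
position: [462.4, 260.8, 263.0]
ee_rot: [-0.001, -0.001, 1.0, -0.0]
contact_force: [-0.8, -0.1, -0.6]
gripper_width: 84.9
t: 35.95
position: [463.7, 257.3, 264.6]
ee_rot: [0.0, 0.001, 1.0, 0.0]
contact_force: [-0.4, -0.5, -0.1]
gripper_width: 84.6
[463.63208554 257.6061531  264.61375234] [ 0.67003058 -0.31080603 -0.17657906]
312 193
72 [326.8 170.3] [216. 239.]
128 [326.9 152.9] [207. 214.]
176 [327. 137.] [199. 192.]
216 [327.1 122.9] [192. 171.]
```

View pics/s7.png

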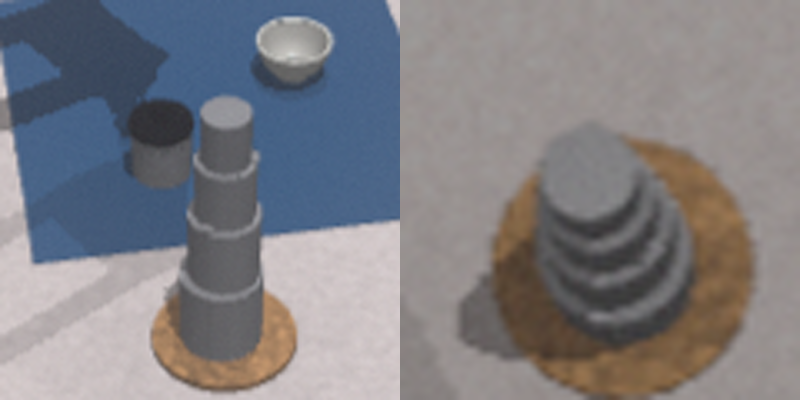

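The tower of four is upright and centred. b35's face is at (227,113) in the side crop, i.e. (328,124) against (327,123) predicted, and at (189,171) in the top crop against (192,171). The arm is clear, so I hand in.

```bash
python3 -c "from rig import bot; print(bot.close_job())"
```

```text
the job is handed in; nothing more can be done
None
```

The four steel beakers are stacked on the cork mat, mouth-down, in the order 62, 53, 44, 35 mm from the bottom. I handed the job in at about 36 s of the 109 s allowed, and `close_job` gives no verdict.

- **Tower position:** In the last side and top views the smallest beaker's top face was within about 1 px (2–3 mm) of where it should be. The tower looks straight in both views. Each of the upper three touched down within about half a millimetre of the height expected.
- **Bystanders:** The arm made no contact near the canister, bottle or bowl. The last picture shows the canister and bowl standing in place. I did not re-measure any of the three, and the bottle was outside that crop.
- **Disagreements:** The top and side cameras differed by a steady 4 mm in y, so I used the mean. The grip centres each beaker in y, so this could only affect where the tower stands on the mat, well inside 12 mm. The automatic face measurement failed for the largest beaker in the side view and for the tower check. I judged those from enlarged crops instead.
- **First landing:** The largest beaker touched the mat with about 22 N, which moved nothing visibly. I lowered the others more slowly.

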